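# Clamp a bangle on a ratchet mandrel for decorating

### The job

Put the gold bangle with the black band flat on the ratchet mandrel, around both of its shoes, and let go of it. Then wind the red knob clockwise, feeling for the moment when the shoes begin to press on the inside of the bangle, and leave the pawl caught on the second tooth after that, so that the bangle is snug but not strained: one tooth more bends it. Let go of everything and leave the other things where they are.

Things in the scene. Friction and masses are not known exactly. Their poses are not given: they have to be found in the camera images.
- gold_bangle_center (a point): centre, half-way up, of the gold bangle with black beaded band: a stiff ring, 65 mm outside, 58 mm inside diameter, 20 mm high, about 60 g, loose, flat on the table (z up). The three bangles lie over 105 mm apart, centre to centre; fingers that close along world y clear the other two
- gold_bangle: the same gold bangle, origin at the centre of its underside
- board: the mandrel's fixed wooden base, 130 mm (its x) by 260 mm (its y), 18 mm thick, origin under its centre, z up; place and yaw (within 0.4 rad) vary. Knob and ratchet wheel at its -y end, pawl on its +x side, shoes at its +y end. The brass back shoe is locked anywhere from 2 to 17 mm towards -y of mandrel_center (not measured, differs each time)
- mandrel_center (a point): where to put the bangle's axis: on top of the white platform, 30 mm above the table, axes as the board's. Platform: 76 mm in x; from 38 mm before to 58 mm beyond this point in y. Two upright round shoes stand on the y line through it, 16 mm thick, 27 mm tall, tips tapered; orange moving shoe's axis 17 mm towards +y at the start. A bangle set down within 3 mm goes round both
- moving_shoe: orange moving shoe, origin at its foot's centre. The knob drives its carriage towards the board's +y, 16 mm per rad (4.2 mm per tooth); a spring of 1.4 N/mm joins the two. It follows freely until the bangle is drawn against the back shoe (8 to 23 mm of travel); then each tooth adds about 6 N on the bangle and 0.09 N m of reaction at the knob
- winder_grip (a point): on the knob's upright axis, 69 mm above the table, 130 mm from mandrel_center towards the board's -y. The red knob is an upright bar 42 mm long (this point's x), 14 mm thick (its y), from 47 to 81 mm above the table: pinch its thickness from above. Keep fingertips above the steel wheel (72 mm diameter, top at 37 mm) and the pawl (top at 39 mm)
- winder (a joint): knob and wheel angle, rad, 0 at the start, grows clockwise seen from above, stops at 2.9. The pawl catches at each multiple of 0.262 (24 teeth), fully in from 0 to 0.02 past it. Let go between teeth, the loaded wheel runs back to the last tooth; unloaded it stays. It cannot be wound back. Idling takes 0.01 to 0.06 N m, rising up each tooth
- pawl (a joint): brass sprung pawl at the wheel's rim, on the board's +x side: about 0.02 (below 0.04) when down at the foot of a tooth, up to about 0.17 rad as a tooth tip passes under it
- blue_bangle_center (a point): bystander, leave where it lies; centre of the steel bangle with the blue band, same sizes
- green_bangle_center (a point): bystander, leave where it lies; centre of the copper bangle with the green band, same sizes
- lid_gold: bystander, leave where it lies; flat gold jar lid, 62 mm diameter, 9 mm high
- lid_blue: bystander, leave where it lies; flat blue jar lid, 62 mm diameter, 9 mm high
- ink_jar: bystander, leave where it lies; amber glass jar with black cap, 52 mm diameter, 55 mm high
- pen_red: bystander, leave where it lies; red marker pen, 140 mm long, 10 mm thick
- pen_black: bystander, leave where it lies; black marker pen, 140 mm long, 10 mm thick
Mind the look-alikes: they are no part of the job. What is shaped like the gold_bangle but purple is not meant.

How it is judged:
By the outcome, as a careful person would: the job done as asked, in the order asked, and still so for the second after the job is handed in, with the robot touching nothing.
It also fails if it takes over 67 s, if anything falls off the work surface, if the arm or the gripper's body presses on something with over 40 N, if the wrist force passes 120 N, or if a joint passes its speed limit or range.

### The arm

A 6-joint arm with a two-finger parallel gripper is mounted at the origin on the work surface. World frame = base frame: x ahead of the robot, y to its left, z up, the work surface at z = 0. Lengths are in mm, angles in rad, forces in N, time in s.
With the tool pointing down it reaches from about 275 to 725 mm from the base axis. Payload 15.9 kg.
Tool frame: the origin (TCP) lies midway between the tips of the shut fingers; the grasp point (between the pads) lies bot.grip_point_offset behind it (bot.grip_point_offset is the distance from the TCP to the grasp point, in mm); z points along the fingers, y is the line along which they close (so a half turn about z gives the same grasp; the last joint's range is limited). The gripper opens to 85 mm and grips with 20 to 120 N. Pads are 22 mm wide; open, the fingers measure 114 mm over their backs; the gripper's body (76 mm by 85 mm) begins 54 mm behind the grasp point. The pads swing forward as they close: fully open they stand 13 mm farther back than shut.
Start: joints at [-1.224, 0.213, -0.034, 1.323, 0, 1.571], TCP at [169.938, -470.219, 231.306] pointing down, gripper open.
Joint ranges: [-2.98, 2.98], [-0.74, 1.72], [-1.14, 1.35], [-2.1, 2.04], [-1.57, 1.44], [-3.14, 3.14]. Speed limits (rad/s): [1.89, 1.89, 2.39, 2.57, 3.14, 3.14].

### API

Orientations are given as a 3x3 rotation matrix whose columns are the frame's x, y, z axes.
In Python, from bench import observe, optics, bot gives the robot as it stands.
- The arm moves only by the shell command python3 -m handwheel 'ROWS' [FORCE]. ROWS is a JSON object of lists of equal length, an entry for each row: "travel": the shift along the world's x, y, z as a fraction of full scale, a list of three; "roll": the turn about the world's z as a fraction of full scale; "hand": the opening, from -1 (shut) to 1 (fully open). A call has 1 to 12 rows; each row shifts and turns the commanded pose from where the row before left it; what a row does not reach is not made up. Full scale, the value 1, is 0.03 m for a shift and 30 degrees for a turn. A row lasts 1/12 s, in which the tool goes at most 41.7 mm and 7.16 degrees, less where a joint would pass 70% of its speed; a pose out of reach is approached as far as the arm can. A call with a number of a shift or a turn outside -1 to 1 is refused whole. A call with a gripper value outside its range is refused whole. The fingers move at their own pace and stop on an object; FORCE is the grip in N (left out, the last holds). Time passes only in rows, so rows that do not move let the fingers close. It gives the time, the measured TCP pose, the force and the opening at its end, in the units of the state.
- observe(): the state, without advancing time (a new reading comes with each control period).
- optics.read_camera(name): name is "side" or "top" or "wrist"; returns a dict with "pixels" (420x560x3 uint8, blue, green, red), "vertical_fov" (degrees; the focal length in pixels is half the picture's height over the tangent of half this angle, whatever the lens; pixels are square), "cx", "cy" (the principal point, pixels), "view" (4x4, takes a point from world to camera coordinates); the wrist camera has in their place "hand_eye" (4x4, takes a point from camera to tool coordinates, whose origin is the TCP and whose axes are the flange's). Camera axes: x right, y down, z forward; pixel columns grow to the right and rows downward; lengths in mm; the calibration is good to about 2 mm. A picture is of the moment at which its call begins: read the wrist's pose just before it. There is no depth.
- bot.hand_in(): hands the job in, once; it reports no verdict.
Trained networks look in a picture, given as the dict that the camera call returned (one of the last four; its "shot" number tells which), for a name from the list of things; names that differ only in an ending like _2 or _b are one class to them, and where a whole thing is asked for, a point or a joint stands for the part that bears it (a point fixed in the world has none). Each returns a list of dicts, best first, with "conf" (0 to 1); they miss things now and then, are a little off and sometimes report something else, mostly with a low value. They report only what shows in the picture. A call takes as long as a camera call. They do not tell look-alikes from the thing itself.
- optics.regions_of(picture, target): "pixels" (420x560 bool, what is visible of it).
- optics.mark_of(picture, target): "position" ([x, y, z] in mm, in world coordinates, good to about 4 mm: a listed point, or the origin of a listed thing).
The state is a dict: "time_s": time; "joint_pos": joint angles; "qvel": joint speeds; "joint_torque": joint torques, N m; "ee_pos": TCP position; "ee_rot": TCP orientation; "wrist_force": force on the tool from outside, world axes, zero at the start; "ft_torque": the same for the moment, N m; "gripper_width": finger opening in mm.
Only numpy, scipy, OpenCV 4.12 (cv2) and the standard library are available. Lean on these libraries where they do the work, as an engineer would, in place of code of your own. Each camera call takes 0.05 s, during which the arm holds its last target. There are 200 camera calls.

## Working session

There is one attempt and no reset: what is moved stays moved. The work goes in short steps, Python scripts to look and compute and a shell command to move; the robot and the scene stay as the last step left them, time stands still between calls to the robot, and variables do not carry over. Pictures are saved under pics/ and viewed, on a budget of 10 in all, crops included, one or two more only if the job needs it, and the job is handed in when it is done.

```bash
mkdir -p pics; ls; python3 - <<'E'
from bench import observe, optics, bot
import cv2,numpy as np
s=observe();print(s['time_s'],s['ee_pos'],s['ee_rot'],s['gripper_width'],bot.grip_point_offset)
ims=[]
for c in ['top','side']:
    p=optics.read_camera(c)
    ims.append(p['pixels'])
    for t in ['gold_bangle_center','mandrel_center','winder_grip','moving_shoe','board','blue_bangle_center','green_bangle_center','ink_jar']:
        print(c,t,[(np.round(d['position']).tolist(),round(d['conf'],2)) for d in optics.mark_of(p,t)[:3]])
cv2.imwrite('pics/top.png',cv2.resize(ims[0],(800,600)));cv2.imwrite('pics/side.png',ims[1])
E
```

```text
pics
0.0 [ 169.80292263 -469.91812382  230.82562576] [[ 9.40468965e-01  3.39879326e-01 -4.12399374e-04]
 [ 3.39879573e-01 -9.40468408e-01  1.02466835e-03]
 [-3.95849962e-05 -1.10383490e-03 -9.99999390e-01]] 85.48634350083317 18.700000000000003
top gold_bangle_center [([354.0, 221.0, 10.0], 0.58), ([449.0, 77.0, 11.0], 0.45), ([466.0, 193.0, 7.0], 0.42)]
top mandrel_center [([529.0, -100.0, 24.0], 0.79)]
top winder_grip [([543.0, -223.0, 77.0], 0.81)]
top moving_shoe [([530.0, -79.0, 33.0], 0.38)]
top board [([535.0, -140.0, -1.0], 0.96)]
top blue_bangle_center [([588.0, 207.0, 11.0], 0.4)]
top green_bangle_center [([531.0, 328.0, 11.0], 0.46)]
top ink_jar [([696.0, 327.0, 3.0], 0.66), ([529.0, 330.0, 13.0], 0.57)]
side gold_bangle_center [([442.0, 78.0, 6.0], 0.7), ([471.0, 193.0, 11.0], 0.69)]
side mandrel_center [([531.0, -94.0, 34.0], 0.65)]
side winder_grip [([543.0, -228.0, 66.0], 0.74)]
side moving_shoe [([535.0, -76.0, 29.0], 0.53), ([653.0, 440.0, -1.0], 0.3)]
side board [([534.0, -142.0, 2.0], 0.66), ([752.0, 84.0, 3.0], 0.6), ([466.0, 194.0, 0.0], 0.49)]
side blue_bangle_center [([588.0, 206.0, 10.0], 0.91), ([651.0, 442.0, -2.0], 0.44)]
side green_bangle_center [([530.0, 328.0, 8.0], 0.63), ([774.0, -79.0, -2.0], 0.46)]
side ink_jar [([693.0, 328.0, 3.0], 0.56)]
```

View pics/top.png

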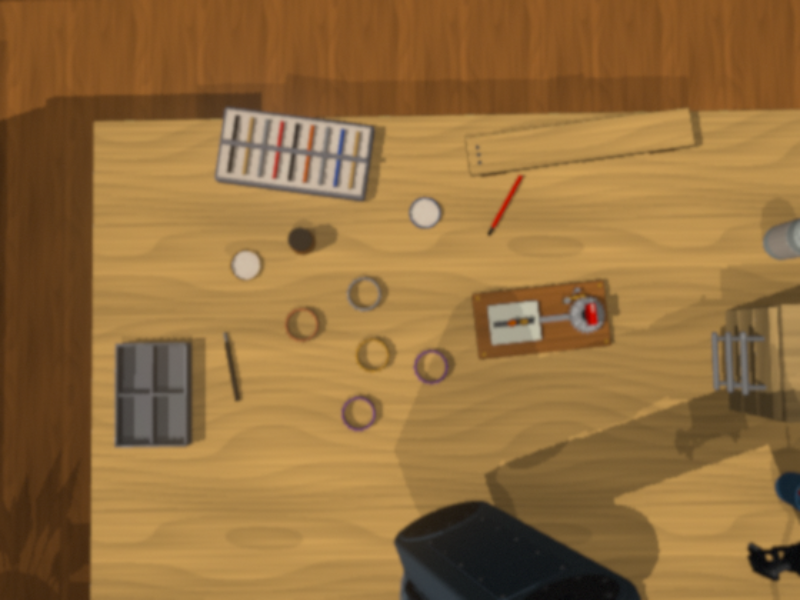

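```bash
cat > h.py <<'E'
from bench import observe, optics, bot
import cv2,numpy as np
def proj(p,X):
    V=np.array(p['view']) if 'view' in p else None
    if V is None:
        s=observe();T=np.eye(4);T[:3,:3]=s['ee_rot'];T[:3,3]=s['ee_pos'];V=np.linalg.inv(T@np.array(p['hand_eye']))
    c=V[:3,:3]@np.array(X,float)+V[:3,3]
    f=p['pixels'].shape[0]/2/np.tan(np.radians(p['vertical_fov'])/2)
    return c[0]/c[2]*f+p['cx'],c[1]/c[2]*f+p['cy']
def unproj(p,u,v,z,V=None):
    if V is None: V=np.array(p['view']) if 'view' in p else None
    if V is None:
        s=observe();T=np.eye(4);T[:3,:3]=s['ee_rot'];T[:3,3]=s['ee_pos'];V=np.linalg.inv(T@np.array(p['hand_eye']))
    f=p['pixels'].shape[0]/2/np.tan(np.radians(p['vertical_fov'])/2)
    d=V[:3,:3].T@np.array([(u-p['cx'])/f,(v-p['cy'])/f,1]);o=-V[:3,:3].T@V[:3,3]
    return o+d*(z-o[2])/d[2]
E
python3 - <<'E'
from h import *
p=optics.read_camera('top')
for n,X in dict(g1=[445,78,10],g2=[468,193,10],mc=[530,-97,30],wg=[543,-226,69],b=[588,207,10]).items(): print(n,np.array(proj(p,X))*800/560)
for t in ['gold_bangle_center','mandrel_center','winder_grip','moving_shoe']:
  for d in optics.regions_of(p,t)[:4]:
    m=d['pixels'];v,u=np.nonzero(m);print(t,d['conf'],m.sum(),(u.min()+u.max())/2,(v.min()+v.max())/2,p['pixels'][m].mean(0))
E
```

```text
g1 [429.70172822 365.94020898]
g2 [370.98388171 355.09867516]
mc [519.51188388 321.03287201]
wg [591.11019848 312.66238971]
b [363.05436126 294.27428554]
gold_bangle_center 0.53 109 260.5 247.5 [ 50.35779817 115.60550459 155.70642202]
mandrel_center 0.6 4314 379.0 223.0 [ 67.55910987 100.68544274 135.70607325]
winder_grip 0.77 497 410.5 219.0 [ 88.24547284  95.00603622 133.82897384]
```

The top view shows the real gold bangle at about (375,353). The purple look-alikes are at (432,366) and (360,413), and the board with its red knob is at (540,318). I'll fly above the gold one with a +160° roll, which leaves wrist range for the later clockwise winding.

```bash

python3 -m handwheel '{"travel":[[0.5,1,0],[0.5,1,0],[0.5,1,0],[0.5,1,0],[0.5,1,0],[0.5,1,0],[0.5,1,0],[0.5,1,0],[0.5,1,0],[0.5,1,0],[0.5,1,0],[0.5,1,0]],"roll":[0.23,0.23,0.23,0.23,0.23,0.23,0.23,0.23,0.23,0.23,0.23,0.23],"hand":[1,1,1,1,1,1,1,1,1,1,1,1]}'
python3 -m handwheel '{"travel":[[0.35,0.9,0],[0.35,0.9,0],[0.35,0.9,0],[0.35,0.9,0],[0.35,0.9,0],[0.35,0.9,0],[0.35,0.9,0],[0.35,0.9,0],[0.35,0.9,0],[0.35,0.9,0],[0.35,0.9,0],[0,0,0]],"roll":[0.23,0.23,0.23,0.23,0.23,0.23,0.23,0.23,0.23,0.23,0.23,0],"hand":[1,1,1,1,1,1,1,1,1,1,1,1]}'
python3 - <<'E'
from h import *
s=observe();print(s['time_s'],s['ee_pos'],s['ee_rot'].round(3) if hasattr(s['ee_rot'],'round') else s['ee_rot'],s['joint_pos'])
p=optics.read_camera('wrist');cv2.imwrite('pics/w1.png',p['pixels'])
print(np.round(p['hand_eye'],2))
for d in optics.mark_of(p,'gold_bangle_center'): print(d)
for d in optics.regions_of(p,'gold_bangle_center')[:4]:
    m=d['pixels'];v,u=np.nonzero(m);c=((u.min()+u.max())/2,(v.min()+v.max())/2);print(d['conf'],m.sum(),c,u.min(),u.max(),v.min(),v.max(),unproj(p,*c,10),p['pixels'][m].mean(0))
E
```

```text
time_s: 2.15
ee_pos: [350.3, -108.6, 231.5]
ee_rot: [[-0.225, 0.974, 0.001], [0.974, 0.225, -0.0], [-0.0, 0.001, -1.0]]
wrist_force: [0.7, -1.2, 0.4]
gripper_width: 85.4
time_s: 3.15
ee_pos: [466.5, 190.5, 230.7]
ee_rot: [[-1.0, 0.014, -0.0], [0.014, 1.0, 0.001], [0.0, 0.001, -1.0]]
wrist_force: [0.2, 0.0, -0.6]
gripper_width: 85.2
3.15 [466.52287824 190.52808449 230.6872075 ] [[-1.     0.014 -0.   ]
 [ 0.014  1.     0.001]
 [ 0.     0.001 -1.   ]] [ 3.87185207e-01  2.20958634e-01 -2.57770828e-02  1.32384244e+00
  8.65059425e-04  4.01524570e-01]
[[  -0.     -0.95   -0.31   80.08]
 [   1.     -0.     -0.     -0.56]
 [   0.     -0.31    0.95 -142.94]
 [   0.      0.      0.      1.  ]]
0.95 1083 (np.float64(306.0), np.float64(83.5)) 276 336 50 117 [351.32243012 218.07041498  10.        ] [85.32132964 54.57894737 81.6066482 ]
0.88 696 (np.float64(280.5), np.float64(185.0)) 254 307 158 212 [465.74248697 186.80426702  10.        ] [ 61.47270115 105.69827586 134.89367816]
0.67 1043 (np.float64(184.0), np.float64(166.5)) 155 213 139 194 [439.96720706  70.8315549   10.        ] [90.8379674  49.09683605 79.62703739]
0.42 12684 (np.float64(68.5), np.float64(232.5)) 0 137 178 287 [521.42594893 -89.46048092  10.        ] [ 82.09728792 102.17628508 121.31102176]
```

View pics/w1.png

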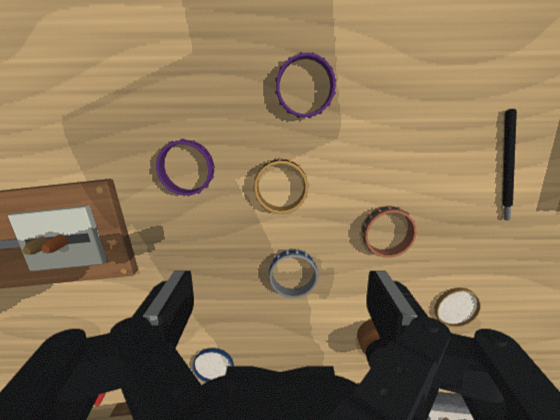

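The wrist view shows the gold ring at (281,185) between purple rings, with blue at (292,272) and green at (389,232). I'll go lower and measure again.

```bash

python3 -m handwheel '{"travel":[[0,0,-0.9],[0,0,-0.9],[0,0,-0.9],[0,0,-0.9],[0,0,0]],"roll":[0,0,0,0,0],"hand":[1,1,1,1,1]}'
python3 - <<'E'
from h import *
s=observe();print(s['ee_pos'])
p=optics.read_camera('wrist');cv2.imwrite('pics/w2.png',p['pixels'])
for d in optics.mark_of(p,'gold_bangle_center'): print(d)
for d in optics.regions_of(p,'gold_bangle_center')[:4]:
    m=d['pixels'];v,u=np.nonzero(m);c=((u.min()+u.max())/2,(v.min()+v.max())/2);print(d['conf'],m.sum(),c,u.min(),u.max(),v.min(),v.max(),unproj(p,*c,10),p['pixels'][m].mean(0))
E
```

```text
time_s: 3.72
ee_pos: [462.8, 184.8, 119.4]
ee_rot: [[-1.0, 0.027, -0.006], [0.027, 1.0, -0.002], [0.006, -0.003, -1.0]]
wrist_force: [-0.8, -1.3, -1.2]
gripper_width: 85.6
[462.7574118  184.78377549 119.36895231]
0.92 2470 (np.float64(154.0), np.float64(193.5)) 112 196 154 233 [447.73864566  75.60050428  10.        ] [93.69149798 48.68623482 80.5242915 ]
0.81 1942 (np.float64(288.0), np.float64(217.5)) 249 327 179 256 [473.15381243 193.01206901  10.        ] [ 60.2584964  102.02883625 129.71060762]
0.71 2355 (np.float64(323.5), np.float64(74.5)) 279 368 26 123 [355.96581269 222.86774257  10.        ] [85.83014862 47.18004246 75.37367304]
```

View pics/w2.png

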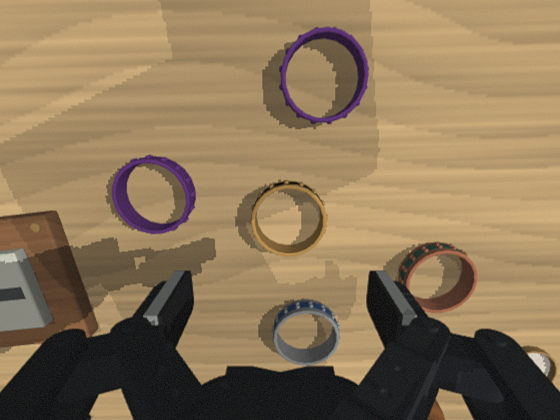

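```bash

python3 -m handwheel '{"travel":[[0.15,0.15,-0.8],[0.15,0.15,-0.8],[0,0,-0.8],[0,0,-0.4],[0,0,0],[0,0,0]],"roll":[0.05,0,0,0,0,0],"hand":[1,1,1,1,1,1]}'
python3 - <<'E'
from h import *
s=observe();print(s['ee_pos'])
p=optics.read_camera('wrist');cv2.imwrite('pics/w3.png',p['pixels'])
for d in optics.regions_of(p,'gold_bangle_center')[:4]:
    m=d['pixels'];v,u=np.nonzero(m);c=((u.min()+u.max())/2,(v.min()+v.max())/2);print(d['conf'],m.sum(),c,u.min(),u.max(),v.min(),v.max(),unproj(p,*c,10),p['pixels'][m].mean(0))
E
```

```text
time_s: 4.37
ee_pos: [475.2, 195.9, 40.8]
ee_rot: [[-1.0, -0.001, 0.001], [-0.001, 1.0, 0.0], [-0.001, 0.0, -1.0]]
wrist_force: [-0.6, 0.6, 0.7]
gripper_width: 85.5
[475.21908005 195.89901769  40.78940744]
0.88 4238 (np.float64(273.5), np.float64(238.0)) 218 329 184 292 [468.06392841 191.69383027  10.        ] [ 52.25483719  88.78716376 112.84922133]
0.64 6657 (np.float64(76.5), np.float64(199.5)) 11 142 142 257 [443.25223325  74.05656701  10.        ] [93.99008562 47.08171849 79.39612438]
0.57 3192 (np.float64(330.5), np.float64(51.5)) 262 399 0 103 [363.99622744 221.71949639  10.        ] [88.54887218 44.31015038 73.97431078]
```

View pics/w3.png

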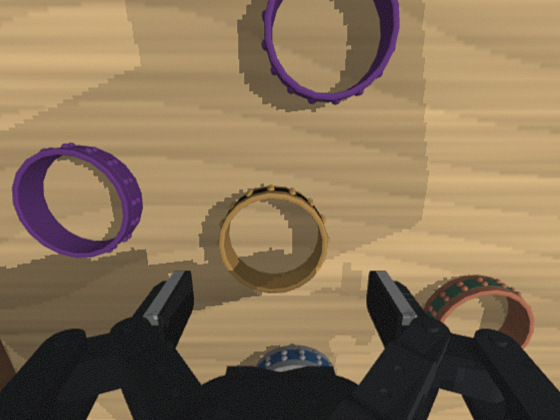

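The ring is centred at (273,238) between the fingers. I'll correct by -5 mm in x and -4 mm in y, go down and grip.

```bash

python3 -m handwheel '{"travel":[[-0.17,-0.13,0],[0,0,-0.5],[0,0,-0.5],[0,0,-0.4],[0,0,0],[0,0,0]],"roll":[0,0,0,0,0,0],"hand":[1,1,1,1,1,1]}'
python3 -m handwheel '{"travel":[[0,0,0],[0,0,0],[0,0,0],[0,0,0],[0,0,0],[0,0,0]],"roll":[0,0,0,0,0,0],"hand":[-0.2,-0.2,-0.2,-0.2,-0.2,-0.2]}' 25
python3 - <<'E'
from h import *
p=optics.read_camera('wrist');cv2.imwrite('pics/w4.png',p['pixels'])
E
```

```text
time_s: 4.97
ee_pos: [469.2, 191.7, -2.1]
ee_rot: [[-1.0, -0.001, 0.0], [-0.001, 1.0, -0.0], [-0.0, -0.0, -1.0]]
wrist_force: [1.2, 0.5, 0.2]
gripper_width: 85.2
time_s: 5.47
ee_pos: [470.0, 192.1, -1.4]
ee_rot: [[-1.0, -0.001, 0.002], [-0.001, 1.0, 0.001], [-0.002, 0.001, -1.0]]
wrist_force: [-2.6, -1.2, 10.2]
gripper_width: 64.5
```

View pics/w4.png

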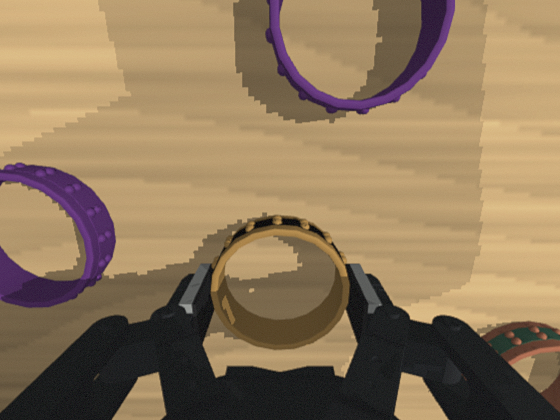

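Ring gripped at 64.5 mm opening and held in view between the pads. Lifting and flying beside the mandrel for a close measurement.

```bash

python3 -m handwheel '{"travel":[[0,0,0.7],[0,0,0.9],[0,0,0.9],[0.25,-0.8,0.9],[0.25,-0.9,0.9],[0.25,-0.9,0.9],[0.25,-0.9,0],[0.25,-0.9,0],[0.25,-0.9,0],[0.25,-0.9,0],[0,0,0],[0,0,0]],"roll":[0,0,0,0,0,0,0,0,0,0,0,0],"hand":[-0.2,-0.2,-0.2,-0.2,-0.2,-0.2,-0.2,-0.2,-0.2,-0.2,-0.2,-0.2]}'
python3 - <<'E'
from h import *
s=observe();print(s['ee_pos'],s['ee_rot'])
p=optics.read_camera('wrist');cv2.imwrite('pics/w5.png',p['pixels'])
for t in ['mandrel_center','winder_grip','moving_shoe','board','gold_bangle_center']:
  print(t,[(np.round(d['position'],1).tolist(),round(d['conf'],2)) for d in optics.mark_of(p,t)[:3]])
for d in optics.regions_of(p,'gold_bangle_center')[:2]:
    m=d['pixels'];v,u=np.nonzero(m);print(d['conf'],u.min(),u.max(),v.min(),v.max())
# model bbox of held ring
E=np.array(s['ee_pos']);a=np.linspace(0,6.28,90)
for dx in (-6,-3,0,3,6):
    q=np.array([proj(p,[E[0]+dx+32.5*np.cos(t),E[1]+32.5*np.sin(t),E[2]+1.4+h]) for t in a for h in (0,20)])
    print(dx,q.min(0).round(1),q.max(0).round(1))
E
```

```text
time_s: 6.52
ee_pos: [522.1, 4.7, 153.9]
ee_rot: [[-1.0, 0.001, 0.001], [0.001, 1.0, 0.0], [-0.001, 0.0, -1.0]]
wrist_force: [0.7, -0.1, -1.0]
gripper_width: 64.5
[522.14047513   4.72344307 153.92467357] [[-9.99999092e-01  1.08362460e-03  8.01259211e-04]
 [ 1.08366175e-03  9.99999412e-01  4.59340928e-05]
 [-8.01208964e-04  4.68023450e-05 -9.99999678e-01]]
mandrel_center [([531.8, -90.9, 31.7], 0.68)]
winder_grip []
moving_shoe [([529.0, -78.4, 28.5], 0.95)]
board [([535.1, -141.6, 0.6], 0.85)]
gold_bangle_center []
0.74 219 242 345 374
0.73 496 559 0 50
-6 [206.  206.6] [348.2 345. ]
-3 [206.4 212.5] [347.7 350. ]
0 [206.9 218.3] [347.3 354.9]
3 [207.4 224. ] [346.8 359.7]
6 [207.8 229.6] [346.3 364.5]
```

View pics/w5.png

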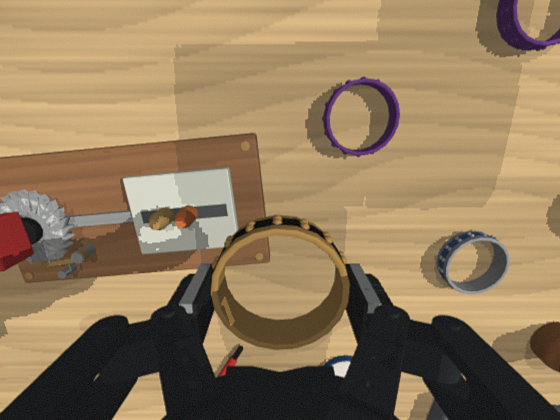

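The picture shows the platform with corners at about (123,178), (230,168), (238,245) and (140,254). The brass shoe is at (159,218), the orange shoe at (186,216), and the ring is held cleanly.

```bash
python3 - <<'E'
from h import *
im=cv2.imread('pics/w5.png');p=optics.read_camera('wrist')
m=((im.min(2)>130)&(im.max(2).astype(int)-im.min(2)<45)).astype(np.uint8);m[:, :118]=0;m[:,245:]=0;m[:150]=0;m[262:]=0
m=cv2.morphologyEx(m,cv2.MORPH_OPEN,np.ones((3,3)))
c=max(cv2.findContours(m,0,2)[0],key=cv2.contourArea);h=cv2.convexHull(c)
q=cv2.approxPolyDP(h,4,True)[:,0];print(q.tolist())
W=np.array([unproj(p,u,v,30)[:2] for u,v in h[:,0]],np.float32)
r=cv2.minAreaRect(W);print(r)
Q=np.array([unproj(p,u,v,30)[:2] for u,v in q]);print(Q.round(1))
for u,v in [(0,157),(257,133),(269,258),(25,281)]: print('board',unproj(p,u,v,18).round(1))
d=optics.regions_of(p,'moving_shoe')
for k in d[:2]:
  v,u=np.nonzero(k['pixels']);print(k['conf'],u.min(),u.max(),v.min(),v.max())
E
```

```text
[[228, 168], [237, 229], [223, 246], [142, 252], [123, 178]]
((526.9008178710938, -83.98434448242188), (75.08427429199219, 96.34099578857422), 5.289677143096924)
[[ 485.5  -40.1]
 [ 543.1  -34.5]
 [ 560.6  -48.7]
 [ 567.1 -127.5]
 [ 494.6 -134.4]]
board [ 477.8 -250.2   18. ]
board [456.1 -14.6  18. ]
board [579.2  -5.   18. ]
board [ 606.3 -260.7   18. ]
0.81 172 195 205 227
```

```bash

python3 -m handwheel '{"travel":[[0.05,-0.6,0],[0.1,-0.9,0],[0.1,-0.9,-0.4],[0.05,-0.93,-0.7],[0,0,-0.7],[0,0,-0.7],[0,0,-0.4],[0,0,0],[0,0,0]],"roll":[0.177,0,0,0,0,0,0,0,0],"hand":[-0.2,-0.2,-0.2,-0.2,-0.2,-0.2,-0.2,-0.2,-0.2]}'
python3 - <<'E'
from h import *
s=observe();print(s['ee_pos'])
p=optics.read_camera('wrist');im=p['pixels'].copy()
E=np.array(s['ee_pos'])
by=np.array([-.092,.996,0])
mc=np.array([527.8,-94,30]);
# predicted shoe bases at platform and the moving shoe top, + ring bottom inner edge
for t in np.linspace(0,6.28,60):
    u,v=proj(p,mc+17*by+[8*np.cos(t),8*np.sin(t),0]);cv2.circle(im,(int(u),int(v)),0,(255,0,0),-1)
u,v=proj(p,mc);print('mc',u,v);cv2.circle(im,(int(u),int(v)),3,(255,0,255),1)
for z in (40,57):
  u,v=proj(p,mc+17*by+[0,0,z-30]);print(z,u,v)
print(optics.mark_of(p,'moving_shoe')[:1],optics.mark_of(p,'mandrel_center')[:1])
cv2.imwrite('pics/w6.png',cv2.resize(im[140:380,120:440],(800,600)))
E
```

```text
time_s: 7.72
ee_pos: [530.5, -93.8, 66.3]
ee_rot: [[-0.996, -0.094, -0.001], [-0.094, 0.996, 0.0], [0.001, 0.0, -1.0]]
wrist_force: [-0.1, 0.0, -0.5]
gripper_width: 64.5
[530.52219914 -93.80397424  66.25365229]
mc 280.8864331139356 241.0276457237801
40 308.5993702557019 247.4995223194078
57 311.34287093499063 260.07051700208
[{'position': [530.2, -79.0, 31.1], 'conf': 0.96}] [{'position': [530.6, -90.5, 34.1], 'conf': 0.87}]
```

View pics/w6.png

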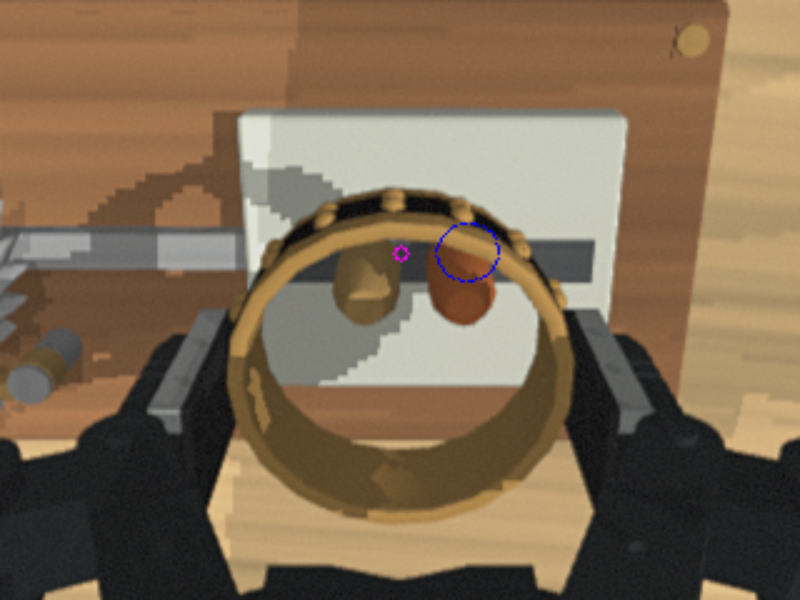

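The ring hovers over both shoe tips. The moving shoe looks about 2–3 mm nearer -y than predicted, so I'll quantify that in the same camera frame.

```bash
python3 - <<'E'
from h import *
from scipy.optimize import least_squares
s=observe();p=optics.read_camera('wrist');im=p['pixels'];E=np.array([530.8,-95,66.3]);print(s['ee_pos'])
# V from commanded pose
T=np.eye(4);T[:3,:3]=s['ee_rot'];T[:3,3]=E;V=np.linalg.inv(T@np.array(p['hand_eye']))
U=lambda u,v,z:unproj(p,u,v,z,V)
f=lambda x,y:(120+x/2.5,140+y/2.5)
print('platform TL,TR',U(*f(240,116),30).round(1),U(*f(627,116),30).round(1))
print('slot axis',U(*f(290,262),30).round(1),U(*f(594,262),30).round(1))
hsv=cv2.cvtColor(im,cv2.COLOR_BGR2HSV)
d=optics.regions_of(p,'moving_shoe')[0]['pixels'];v,u=np.nonzero(d);print('shoe bbox crop',(u.min()-120)*2.5,(u.max()-120)*2.5,(v.min()-140)*2.5,(v.max()-140)*2.5)
p2=dict(p);p2['view']=V
a=np.linspace(0,6.28,120)
def bb(q):
    P=np.array([proj(p2,[E[0]+q[0]+32.5*np.cos(t),E[1]+q[1]+32.5*np.sin(t),E[2]+q[2]+h]) for t in a for h in (0,20)])
    return np.r_[P.min(0)[0],P.max(0)]
r=least_squares(lambda q:bb(q)-np.array([211.6,349.2,348.8]),[0,0,0]);print('ring offset',r.x,r.fun)
P=[E[0]+r.x[0],E[1]+r.x[1]];print('ring centre',P)
R=np.array([proj(p2,[E[0]+r.x[0]+32.5*np.cos(t),E[1]+r.x[1]+32.5*np.sin(t),E[2]+r.x[2]+20]) for t in a]);print('top rim far row crop',(R[:,1].min()-140)*2.5)
def shoe(q):
    # tip taper r~5 at z 57, body r 8 up to ~47
    P=np.array([proj(p2,[q[0]+rr*np.cos(t),q[1]+rr*np.sin(t),z]) for t in a for rr,z in((8,30),(8,47),(5,57))]);return P.min(0),P.max(0)
for q in [(529-1.6,-95+17),(529-1.6,-97+17),(531-1.6,-97+17)]:
    l,h=shoe(q);print(q,((l-[120,140])*2.5).round(),((h-[120,140])*2.5).round())
E
```

```text
[531.61459837 -93.95055341  67.48124096]
platform TL,TR [ 495.2 -137.8   30. ] [486.3 -44.3  30. ]
slot axis [ 532.6 -123.8   30. ] [525.2 -45.6  30. ]
shoe bbox crop 427.5 495.0 240.0 315.0
ring offset [-0.42934947 -0.26414002 -1.30273597] [-2.84217094e-14  0.00000000e+00 -2.84217094e-13]
ring centre [np.float64(530.3706505338901), np.float64(-95.26414001756145)]
top rim far row crop 222.24675033833336
(527.4, -78) [437. 230.] [508. 328.]
(527.4, -80) [430. 229.] [500. 327.]
(529.4, -80) [429. 237.] [499. 335.]
```

```bash

python3 -m handwheel '{"travel":[[-0.02,-0.08,0],[0,0,-0.2],[0,0,-0.2],[0,0,-0.2],[0,0,-0.2],[0,0,-0.2],[0,0,-0.2],[0,0,0],[0,0,0]],"roll":[0,0,0,0,0,0,0,0,0],"hand":[-0.2,-0.2,-0.2,-0.2,-0.2,-0.2,-0.2,-0.2,-0.2]}'
python3 - <<'E'
from h import *
s=observe();print(s['ee_pos'],s['wrist_force'],s['ft_torque'])
p=optics.read_camera('wrist');im=p['pixels'].copy()
cv2.imwrite('pics/w7.png',cv2.resize(im[140:380,120:440],(800,600)))
E
```

```text
time_s: 8.72
ee_pos: [530.1, -96.4, 29.8]
ee_rot: [[-0.996, -0.094, -0.001], [-0.094, 0.996, 0.0], [0.001, 0.0, -1.0]]
wrist_force: [-0.4, -0.3, -1.4]
gripper_width: 64.3
[530.05984638 -96.36391156  29.84480542] [-0.42159016 -0.29444247 -1.43176141] [ 0.00474217 -0.04048768  0.01347947]
```

View pics/w7.png

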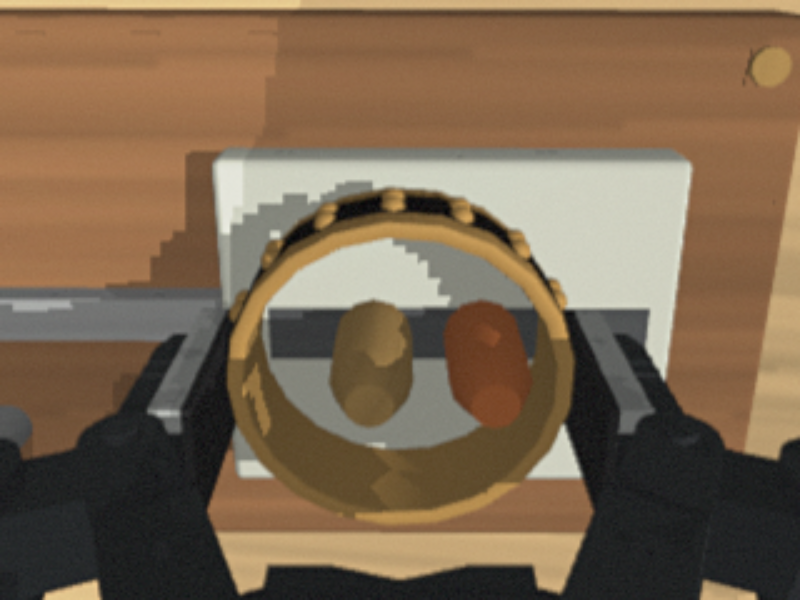

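Both shoes stand well inside the ring with no contact force. I'll set it down, open and rise.

```bash

python3 -m handwheel '{"travel":[[0,0,-0.04],[0,0,0],[0,0,0],[0,0,0],[0,0,0],[0,0,0],[0,0,0.3],[0,0,0.8],[0,0,0.8],[0,0,0.8],[0,0,0.8],[0,0,0]],"roll":[0,0,0,0,0,0,0,0,0,0,0,0],"hand":[-0.2,0.6,0.8,1,1,1,1,1,1,1,1,1]}'
python3 - <<'E'
from h import *
s=observe();print(s['ee_pos'],s['wrist_force'],s['joint_pos'])
p=optics.read_camera('wrist');im=p['pixels'].copy()
for t in ['gold_bangle','winder_grip','mandrel_center']: print(t,[(np.round(d['position'],1),d['conf']) for d in optics.mark_of(p,t)[:3]])
cv2.imwrite('pics/w8.png',im)
E
```

```text
time_s: 9.77
ee_pos: [532.4, -96.8, 139.3]
ee_rot: [[-0.996, -0.094, 0.006], [-0.094, 0.996, -0.001], [-0.006, -0.002, -1.0]]
wrist_force: [0.1, -0.2, 0.7]
gripper_width: 85.3
[532.39058196 -96.79430445 139.31131702] [ 0.12853822 -0.21507575  0.67615383] [-1.79842119e-01  3.24395160e-01 -1.21162578e-01  1.11872717e+00
 -7.09584761e-06 -2.73745437e-01]
gold_bangle []
winder_grip [(array([ 541.5, -223.2,   66.3]), 0.66), (array([530.5, -88.9,  31.9]), 0.61)]
mandrel_center [(array([532.2, -89.9,  30. ]), 0.82)]
```

View pics/w8.png

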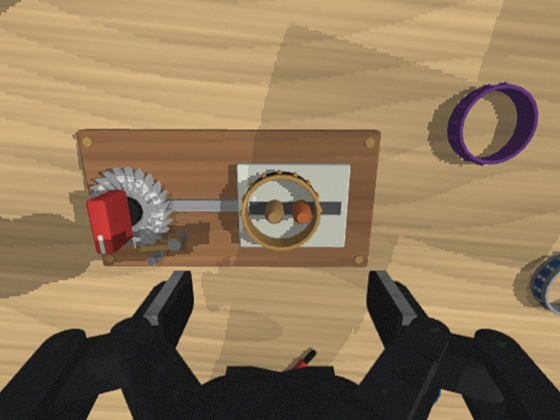

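The ring lies flat around both shoes, with the brass shoe at (275,212) and the orange one at (303,212). Next is the red knob.

```bash

python3 -m handwheel '{"travel":[[0.1,-0.86,0],[0.1,-0.86,0],[0.1,-0.86,0],[0.09,-0.87,0],[0,-0.87,0],[0,0,-0.6],[0,0,-0.6],[0,0,-0.6],[0,0,-0.6],[0,0,-0.4],[0,0,0],[0,0,0]],"roll":[0,0,0,0,0,0,0,0,0,0,0,0],"hand":[0,0,0,0,0,0,0,0,0,0,0,0]}'
python3 - <<'E'
from h import *
s=observe();print(s['ee_pos'],s['wrist_force'],s['ft_torque'])
p=optics.read_camera('wrist');im=p['pixels'].copy()
cv2.imwrite('pics/w9.png',im)
E
```

```text
time_s: 10.97
ee_pos: [541.1, -225.7, 49.2]
ee_rot: [[-0.996, -0.094, -0.002], [-0.094, 0.996, 0.001], [0.002, 0.001, -1.0]]
wrist_force: [-0.4, 0.1, 0.8]
gripper_width: 42.8
[ 541.05341265 -225.66396925   49.21097089] [-0.44634149  0.12644906  0.82701044] [ 0.00030608 -0.02877893 -0.00422468]
```

View pics/w9.png

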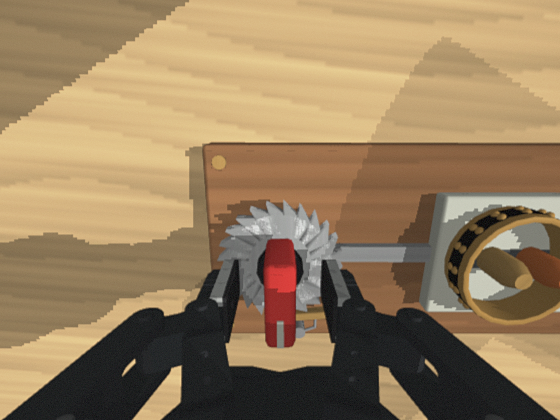

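Knob sits centred at column 280 between the fingers, clear of the wheel. Pinching it.

```bash

python3 -m handwheel '{"travel":[[0,0,0],[0,0,0],[0,0,0],[0,0,0],[0,0,0],[0,0,0]],"roll":[0,0,0,0,0,0],"hand":[-1,-1,-1,-1,-1,-1]}' 60
cat > t.py <<'E'
from h import *
s=observe();R=np.array(s['ee_rot']);print('yaw',round(np.degrees(np.arctan2(R[1,1],R[0,1]))-90,2),'F',np.round(s['wrist_force'],1),'T',np.round(s['ft_torque'],3),'pos',np.round(s['ee_pos'],1),'w',round(s['gripper_width'],1),'t',s['time_s'],'j6',round(s['joint_pos'][5],3))
E
python3 t.py
```

```text
time_s: 11.52
ee_pos: [542.4, -225.7, 51.1]
ee_rot: [[-0.996, -0.094, 0.001], [-0.094, 0.996, 0.0], [-0.001, 0.0, -1.0]]
wrist_force: [-1.1, 5.1, 7.4]
gripper_width: 13.2
yaw 5.4 F [-1.1  5.1  7.4] T [0.809 0.309 0.022] pos [ 542.4 -225.7   51.1] w 13.2 t 11.5167 j6 -0.489
```

```bash

python3 -m handwheel '{"travel":[[0,0,0],[0,0,0],[0,0,0]],"roll":[-0.125,0,0],"hand":[-1,-1,-1]}' >/dev/null; python3 t.py
python3 -m handwheel '{"travel":[[0,0,0],[0,0,0],[0,0,0]],"roll":[-0.125,0,0],"hand":[-1,-1,-1]}' >/dev/null; python3 t.py
python3 -m handwheel '{"travel":[[0,0,0],[0,0,0],[0,0,0]],"roll":[-0.125,0,0],"hand":[-1,-1,-1]}' >/dev/null; python3 t.py
python3 -m handwheel '{"travel":[[0,0,0],[0,0,0],[0,0,0]],"roll":[-0.125,0,0],"hand":[-1,-1,-1]}' >/dev/null; python3 t.py
python3 -m handwheel '{"travel":[[0,0,0],[0,0,0],[0,0,0]],"roll":[-0.125,0,0],"hand":[-1,-1,-1]}' >/dev/null; python3 t.py
python3 -m handwheel '{"travel":[[0,0,0],[0,0,0],[0,0,0]],"roll":[-0.125,0,0],"hand":[-1,-1,-1]}' >/dev/null; python3 t.py
python3 -m handwheel '{"travel":[[0,0,0],[0,0,0],[0,0,0]],"roll":[-0.125,0,0],"hand":[-1,-1,-1]}' >/dev/null; python3 t.py
python3 -m handwheel '{"travel":[[0,0,0],[0,0,0],[0,0,0]],"roll":[-0.125,0,0],"hand":[-1,-1,-1]}' >/dev/null; python3 t.py
```

```text
yaw 1.62 F [-1.1  3.6  7.3] T [ 0.722  0.309 -0.062] pos [ 542.4 -225.7   51.1] w 13.3 t 11.7667 j6 -0.423
yaw -2.13 F [-2.   3.9  7.5] T [0.768 0.321 0.055] pos [ 542.4 -225.8   51.1] w 13.5 t 12.0167 j6 -0.358
yaw -5.88 F [-1.5  4.2  7.2] T [ 0.611  0.344 -0.039] pos [ 542.4 -225.8   51. ] w 13.1 t 12.2667 j6 -0.292
yaw -9.63 F [-2.6  3.9  6.3] T [0.575 0.379 0.004] pos [ 542.4 -225.8   51.1] w 13.1 t 12.5167 j6 -0.227
yaw -13.38 F [-1.4  4.3  6.9] T [ 0.568  0.353 -0.011] pos [ 542.4 -225.9   51.1] w 13.3 t 12.7667 j6 -0.161
yaw -17.13 F [-2.1  3.   6. ] T [0.548 0.406 0.068] pos [ 542.4 -225.9   51.1] w 12.9 t 13.0167 j6 -0.096
yaw -20.89 F [-1.3  3.4  7. ] T [ 0.497  0.404 -0.019] pos [ 542.4 -225.9   51.1] w 13.1 t 13.2667 j6 -0.03
yaw -24.64 F [-2.2  2.1  7.3] T [ 0.421  0.477 -0.043] pos [ 542.3 -226.    51.1] w 13.4 t 13.5167 j6 0.035
```

```bash
cat > a.py <<'E'
from h import *
import sys
T=[];J=[];n=int(sys.argv[1]) if len(sys.argv)>1 else 6
for i in range(n):
    optics.read_camera('top');s=observe();T.append(s['ft_torque']);J.append(s['joint_torque'][5])
R=np.array(s['ee_rot']);yaw=np.degrees(np.arctan2(R[1,1],R[0,1]))-90
print('wound',round(5.4-yaw,2),'Tz',round(np.mean(T,0)[2],4),'+-',round(np.std(T,0)[2]/n**.5,3),'J6',round(np.mean(J),4),'+-',round(np.std(J)/n**.5,4),'F',np.round(s['wrist_force'],1),'t',round(s['time_s'],2))
E
python3 a.py
python3 -m handwheel '{"travel":[[0,0,0],[0,0,0]],"roll":[-0.125,0],"hand":[-1,-1]}' >/dev/null; python3 a.py
python3 -m handwheel '{"travel":[[0,0,0],[0,0,0]],"roll":[-0.125,0],"hand":[-1,-1]}' >/dev/null; python3 a.py
python3 -m handwheel '{"travel":[[0,0,0],[0,0,0]],"roll":[-0.125,0],"hand":[-1,-1]}' >/dev/null; python3 a.py
python3 -m handwheel '{"travel":[[0,0,0],[0,0,0]],"roll":[-0.125,0],"hand":[-1,-1]}' >/dev/null; python3 a.py
```

```text
wound 30.01 Tz -0.0187 +- 0.011 J6 0.0085 +- 0.0152 F [-1.5  3.   6.9] t 13.82
wound 33.76 Tz -0.0149 +- 0.013 J6 0.1871 +- 0.1227 F [-1.6  2.6  7.5] t 14.28
wound 37.51 Tz -0.0011 +- 0.014 J6 0.1917 +- 0.122 F [-1.7  3.   6.6] t 14.75
wound 41.27 Tz -0.0273 +- 0.008 J6 0.1596 +- 0.1229 F [-2.6  2.   7. ] t 15.22
wound 45.02 Tz -0.0247 +- 0.012 J6 0.1866 +- 0.123 F [-2.4  1.2  7.2] t 15.68
```

```bash

python3 -m handwheel '{"travel":[[0,0,0],[0,0,0],[0,0,0],[0,0,0]],"roll":[-0.125,-0.125,0,0],"hand":[-1,-1,-1,-1]}' >/dev/null; python3 a.py 8
python3 -m handwheel '{"travel":[[0,0,0],[0,0,0],[0,0,0],[0,0,0]],"roll":[-0.125,-0.125,0,0],"hand":[-1,-1,-1,-1]}' >/dev/null; python3 a.py 8
python3 -m handwheel '{"travel":[[0,0,0],[0,0,0],[0,0,0],[0,0,0]],"roll":[-0.125,-0.125,0,0],"hand":[-1,-1,-1,-1]}' >/dev/null; python3 a.py 8
python3 -m handwheel '{"travel":[[0,0,0],[0,0,0],[0,0,0],[0,0,0]],"roll":[-0.125,-0.125,0,0],"hand":[-1,-1,-1,-1]}' >/dev/null; python3 a.py 8
```

```text
wound 52.52 Tz 0.0048 +- 0.014 J6 0.0147 +- 0.0129 F [-2.4  1.7  8.2] t 16.42
wound 60.02 Tz -0.024 +- 0.006 J6 0.008 +- 0.0131 F [-2.6  1.4  8.3] t 17.15
wound 67.52 Tz -0.0091 +- 0.006 J6 0.0139 +- 0.0132 F [-3.6  0.5  7. ] t 17.88
wound 75.02 Tz 0.0194 +- 0.008 J6 0.0292 +- 0.0131 F [-4.8  1.5  7.8] t 18.62
```

```bash

python3 -m handwheel '{"travel":[[0,0,0],[0,0,0],[0,0,0]],"roll":[-0.125,0,0],"hand":[-1,-1,-1]}' >/dev/null; python3 a.py 10
python3 -m handwheel '{"travel":[[0,0,0],[0,0,0],[0,0,0]],"roll":[-0.125,0,0],"hand":[-1,-1,-1]}' >/dev/null; python3 a.py 10
python3 -m handwheel '{"travel":[[0,0,0],[0,0,0],[0,0,0]],"roll":[-0.125,0,0],"hand":[-1,-1,-1]}' >/dev/null; python3 a.py 10
```

```text
wound 78.77 Tz 0.0411 +- 0.012 J6 0.0605 +- 0.0099 F [-3.8  0.5  8.8] t 19.37
wound 82.52 Tz 0.0763 +- 0.011 J6 0.088 +- 0.0095 F [-5.3  0.7  9. ] t 20.12
wound 86.33 Tz -0.9432 +- 0.015 J6 -0.9509 +- 0.0194 F [-5.  -0.8  8.8] t 20.87
```

```bash
python3 a.py 3; python3 t.py; python3 - <<'E'
from h import *
p=optics.read_camera('wrist');q=optics.read_camera('side')
s=observe();print(np.round(s['joint_torque'],2))
cv2.imwrite('pics/w10.png',np.hstack([cv2.resize(p['pixels'],(400,300)),cv2.resize(q['pixels'],(400,300))]))
E
```

```text
wound 86.34 Tz -0.9943 +- 0.018 J6 -0.977 +- 0.0 F [-4.7 -0.3  8.1] t 21.02
yaw -80.94 F [-4.7 -0.3  8.1] T [-0.052  1.04  -1.026] pos [ 541.9 -226.4   51.1] w 13.0 t 21.0167 j6 1.017
[  2.09 -83.97  44.06  -2.02   0.64  -0.98]
```

View pics/w10.png

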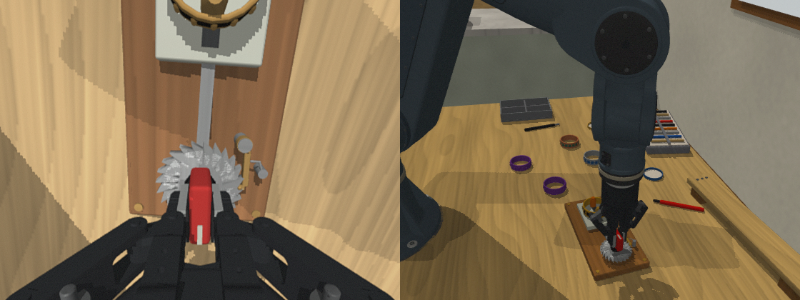

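The wrist picture at 86° shows the knob between the fingers, and the torque jumped suddenly to -1 N m. I'll check the knob's angle relative to the fingers numerically.

```bash
python3 - <<'E'
from h import *
p=optics.read_camera('wrist');im=p['pixels'];cv2.imwrite('pics/w11.png',cv2.resize(im[150:390,120:440],(800,600)))
for n,i in (('w9',cv2.imread('pics/w9.png')),('now',im)):
    h=cv2.cvtColor(i,cv2.COLOR_BGR2HSV);m=((h[...,0]<6)|(h[...,0]>174))&(h[...,1]>170)&(h[...,2]>60)
    m[:200]=0
    for r in range(240,350,10):
        c=np.nonzero(m[r,200:380])[0]
        if len(c): print(n,r,c.min()+200,c.max()+200)
E
```

```text
w9 240 269 290
w9 250 266 293
w9 260 265 294
w9 270 264 295
w9 280 264 295
w9 290 265 294
w9 300 265 294
w9 310 265 295
w9 320 265 294
w9 330 266 294
w9 340 266 294
now 240 268 292
now 250 266 295
now 260 265 295
now 270 264 296
now 280 265 295
now 290 265 294
now 300 266 294
now 310 265 294
now 320 266 294
now 330 267 294
now 340 270 290
```

View pics/w11.png

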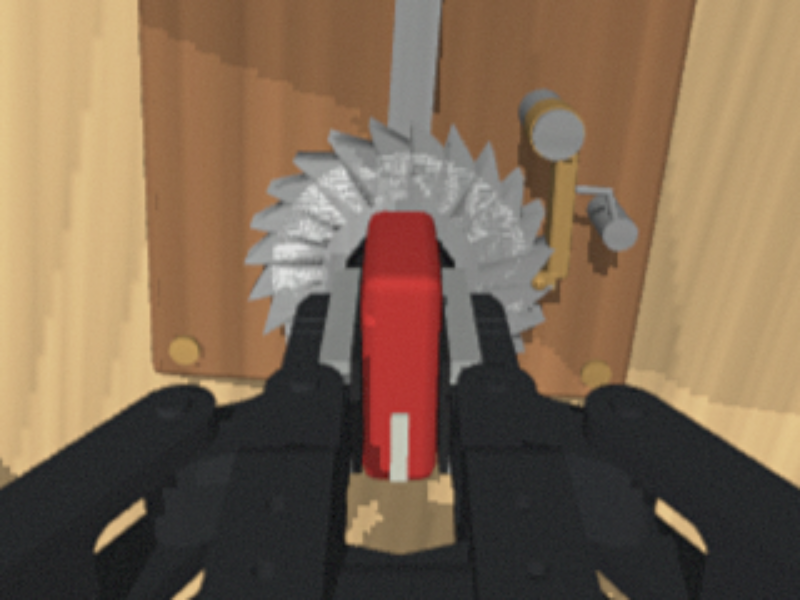

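The knob is aligned with the fingers. The torque looks like the wheel being held from running back, with the arm about 0.06° ahead of its command. I'll nudge forward a little to test that.

```bash

python3 -m handwheel '{"travel":[[0,0,0],[0,0,0],[0,0,0]],"roll":[-0.01,0,0],"hand":[-1,-1,-1]}' >/dev/null; python3 a.py 5
python3 -m handwheel '{"travel":[[0,0,0],[0,0,0],[0,0,0]],"roll":[-0.03,0,0],"hand":[-1,-1,-1]}' >/dev/null; python3 a.py 5
python3 -m handwheel '{"travel":[[0,0,0],[0,0,0],[0,0,0]],"roll":[-0.03,0,0],"hand":[-1,-1,-1]}' >/dev/null; python3 a.py 5
```

```text
wound 86.63 Tz -0.863 +- 0.009 J6 -0.881 +- 0.0012 F [-3.9 -0.3  9. ] t 21.67
wound 87.51 Tz -0.5746 +- 0.02 J6 -0.5906 +- 0.0037 F [-5.2 -0.1  8.5] t 22.17
wound 88.39 Tz -0.2388 +- 0.011 J6 -0.2359 +- 0.0037 F [-5.1  0.   8.4] t 22.67
```

```bash

python3 -m handwheel '{"travel":[[0,0,0],[0,0,0],[0,0,0]],"roll":[-0.03,0,0],"hand":[-1,-1,-1]}' >/dev/null; python3 a.py 6
python3 -m handwheel '{"travel":[[0,0,0],[0,0,0],[0,0,0]],"roll":[-0.04,0,0],"hand":[-1,-1,-1]}' >/dev/null; python3 a.py 8
```

```text
wound 89.28 Tz -0.0722 +- 0.009 J6 -0.0753 +- 0.0034 F [-5.1  0.8  8.2] t 23.22
wound 90.47 Tz 0.1274 +- 0.009 J6 0.1248 +- 0.0037 F [-5.3  1.4  9.1] t 23.87
```

The load at 90.5° is about 0.14 N m, or about 1.5 teeth past contact (contact at about 67–69°, between teeth 4 and 5). So tooth 6, at 90°, is the one. Releasing.

```bash

python3 -m handwheel '{"travel":[[0,0,0],[0,0,0],[0,0,0],[0,0,0],[0,0,0.3],[0,0,0.7],[0,0,0.9],[0,0,0.9],[0,0,0.9],[0,0,0],[0,0,0]],"roll":[0,0,0,0,0,0,0,0,0,0,0],"hand":[-0.3,0,0,0,0,0,0,0,0,0,0]}'
python3 - <<'E'
from h import *
s=observe();p=optics.read_camera('wrist');im=p['pixels'];print(s['ee_pos'])
R=np.array(s['ee_rot']);print('tool yaw',np.degrees(np.arctan2(R[1,1],R[0,1]))-90)
h=cv2.cvtColor(im,cv2.COLOR_BGR2HSV);m=(((h[...,0]<6)|(h[...,0]>174))&(h[...,1]>170)&(h[...,2]>60)).astype(np.uint8)
c=max(cv2.findContours(m,0,2)[0],key=cv2.contourArea);print(cv2.minAreaRect(c))
for r in range(130,330,8):
    k=np.nonzero(m[r])[0]
    if len(k): print(r,k.min(),k.max(),end='; ')
cv2.imwrite('pics/w12.png',cv2.resize(im[0:330,60:500],(800,600)))
E
```

```text
time_s: 24.78
ee_pos: [542.9, -226.4, 163.2]
ee_rot: [[-0.086, 0.996, 0.003], [0.996, 0.086, -0.001], [-0.002, 0.003, -1.0]]
wrist_force: [-0.2, -0.0, -1.5]
gripper_width: 42.6
[ 542.90570824 -226.41083367  163.19693215]
tool yaw -85.07000175393303
((531.8970336914062, 47.80976486206055), (87.6812515258789, 16.004222869873047), 43.15238952636719)
194 270 285; 202 269 286; 210 269 286; 218 270 286; 226 271 286; 234 271 286; 242 272 284;
```

View pics/w12.png

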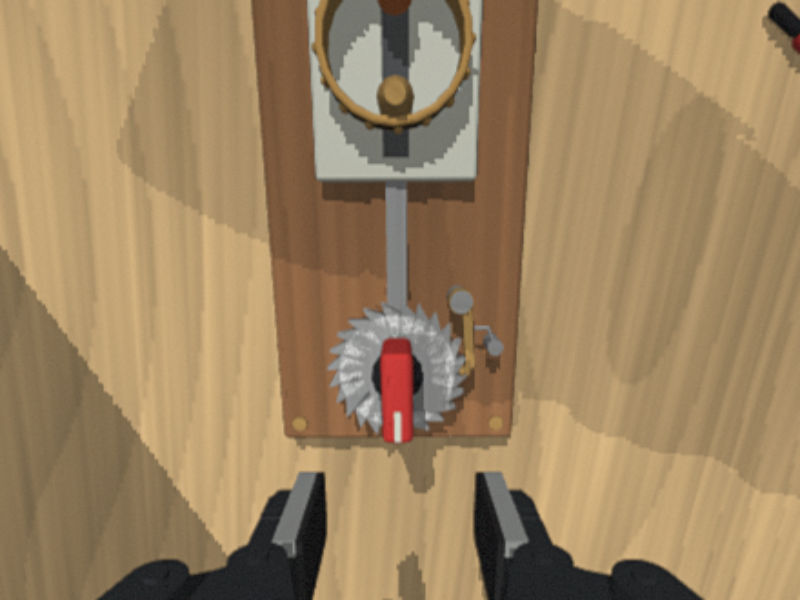

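The knob stayed at 90° with the pawl at the wheel's rim. The bangle lies flat, drawn against the brass shoe at (395,95) with the orange shoe at the far side, and the gripper is clear. Handing in.

```bash
python3 -c "
from bench import bot,observe
print(bot.hand_in(),observe()['time_s'])"
```

```text
the job is handed in; nothing more can be done
the job is handed in; nothing more can be done
```

The gold bangle is on the mandrel around both shoes, the pawl is on tooth 6, everything is released, and the job is handed in. It took about 25 s of the 67 s allowed.

- **Contact:** I felt the shoes start to press at about 67–69° of winding, between teeth 4 and 5. At 90.5° the knob's reaction was about 0.14 N m, or about 1.5 teeth of load, which makes tooth 6 (90°) the second after contact.
- **Last picture:** after letting go, the knob stayed at about 90° and did not run back. The bangle was flat and drawn against both shoes, and the gripper touched nothing.
- **Unexplained reading:** at about 86° the knob torque jumped to -1 N m. It returned to normal as I eased on to 90°, so I took it for the wheel catching slightly ahead of the hand. The cause is not confirmed.
- **Not checked:** I judged that the pawl was fully in only from the knob holding its angle under load. I did not measure the pawl's angle, and I did not check the other objects again at the end.
- **Pictures:** I viewed 12, two over the budget of 10.

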